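# Load a notched plane blade in the sharpening fixture

### The arm

A 6-joint arm with a two-finger parallel gripper is mounted at the origin on the work surface. World frame = base frame: x ahead of the robot, y to its left, z up, the work surface at z = 0. Lengths are in mm, angles in degrees, forces in N, time in s.
With the tool pointing down it reaches from about 250 to 775 mm from the base axis. Payload 8.9 kg.
Tool frame: the origin (TCP) lies midway between the tips of the shut fingers; the grasp point (between the pads) lies 19 mm behind it; z points along the fingers, y is the line along which they close (so a half turn about z gives the same grasp; the last joint's range is limited). The gripper opens to 85 mm and grips with 20 to 120 N. Pads are 22 mm wide; open, the fingers measure 114 mm over their backs; the gripper's body (76 mm by 85 mm) begins 54 mm behind the grasp point. The pads swing forward as they close: fully open they stand 13 mm farther back than shut.
Start: joints at [-85.216, 16.656, -8.789, 64.555, 0, 82.019], TCP at [116.006, -512.022, 231.305] pointing down, gripper open.
Joint ranges: [-144.48, 144.48], [-52.06, 99.96], [-74.48, 78.29], [-112.23, 115.85], [-86.99, 84.42], [-180, 180]. Speed limits (degrees/s): [127.2, 127.2, 159.86, 180, 180, 180].

### API

Orientations are given as a 3x3 rotation matrix whose columns are the frame's x, y, z axes.
In Python, from station import * gives the robot as it stands.
- The arm moves only by the tool send_rows, never from a script. Its argument "increments" is a list of rows, each a list of 7 numbers: the shift along the tool's x, y, z in m, then the turn, a rotation vector about the tool's x, y, z in degrees, then the opening, from 0 (shut) to 1 (fully open). In form: [[dx, dy, dz, ax, ay, az, jaw], ...]. A call has 1 to 10 rows; each row is the pose to reach, as a shift and turn from the pose commanded when the call began, along the tool's axes at that moment; what a row does not reach only later rows make up. A row lasts 1/12 s, in which the tool goes at most 41.7 mm and 7.16 degrees, less where a joint would pass 70% of its speed; a pose out of reach is approached as far as the arm can. A call with a gripper value outside its range is refused whole. The fingers move at their own pace and stop on an object; "newtons" is the grip in N (left out, the last holds). Time passes only in rows, so rows that repeat a pose let the fingers close. It gives the time, the measured TCP pose, the force, the opening and the grip force at its end, in the units of the state.
- observe(): the state, without advancing time (a new reading comes with each control period).
- snapshot(name): name is "scene" or "top" or "wrist"; returns (picture, depth): 480x640x3 uint8, red, green, blue; 480x640 float32, mm along the optical axis (not along the pixel's ray), 0 where there is no reading.
- camera_info(name): a dict with "K" (3x3 intrinsics, pixels), "rvec" (rotation vector, rad) and "tvec" (3), from world to camera coordinates, as OpenCV has them. Camera axes: x right, y down, z forward; pixel columns grow to the right and rows downward; lengths in mm; the calibration is good to about 2 mm. A picture is of the moment at which its call begins: read the wrist's pose just before it. camera_info takes no time and is no camera call; for the wrist camera it gives the pose at the moment of the call.
- hand_in(): hands the job in; it is judged then, once.
The state is a dict: "time_s": time; "q": joint angles; "joint_vel": joint speeds; "tau": joint torques, N m; "ee_pos": TCP position; "tcp_rot": TCP orientation; "force": force on the tool from outside, world axes, zero at the start; "wrist_torque": the same for the moment, N m; "grip_width": finger opening in mm; "grip_force": force on a finger pad.
Only numpy, scipy, OpenCV 4.12 (cv2) and the standard library are available. Lean on these libraries where they do the work, as an engineer would, in place of code of your own. Each camera call takes 0.05 s, during which the arm holds its last target. There are 200 camera calls.

### The job

Pick up the notched steel plane blade from its wooden rest and lay it flat on the bed of the grey sharpening fixture with its notch over the locating pin, pushed fully home so that the notched end sits square against the fence. The pin is set at a different place across the bed for each job, so feel for it gently and never force the blade; let go of the blade when it is home and leave the drill, the parts bin and the lamp switch alone.

Things in the scene. Friction and masses are not known exactly. Their poses are not given: they have to be found in the camera images.
- blade: Loose flat plane blade of bare steel, about 0.2 kg, 130 mm long (x), 40 mm wide (y), 6 mm thick (z); origin at the centre of its underside. Starts lying on the rest, overhanging about 20 mm at each end and 7 mm at each side. Its +x end has an open notch (see notch_end); the other end is square with a shallow bevel and no notch.
- notch_end (a point): Middle of the notched end line on the blade's underside, 65 mm along +x from the blade's origin, blade axes. The notch is on the centreline, through the full thickness: 8.5 mm wide with straight parallel sides and no lead-in, 15 mm deep from the end. The two prongs beside it are 15.75 mm wide with flat, square ends.
- rest: Fixed light-wood block, 90 mm (x) by 26 mm (y) by 30 mm high, origin at the centre of its underside on the bench; the blade starts on top of it, along its x.
- fixture: Fixed grey-painted cast-iron sharpening fixture; origin at the centre of its base's underside on the bench, x runs along the bed to the fence. Base plate 160 x 70 x 8 mm. Flat bed 34 mm above the bench: a bar 16 mm wide from x = -58 to 30 mm, then a head 50 mm wide to x = 60 mm. Bed, pin and fence are rigid; the push between blade and fixture must stay under 40 N.
- fence (a point): Foot of the fence face on the bed's centreline: x = 60, y = 0, z = 34 mm in the fixture's frame, same axes. The dark steel fence is 50 mm wide, 14 mm thick and rises 16 mm above the bed.
- pin_slot (a point): Middle of the cross slot on the bed: x = 51, y = 0, z = 34 mm in the fixture's frame, same axes. One upright round steel pin, 6 mm in diameter, 12 mm tall above the bed, is locked in the slot (9 mm before the fence), up to 9 mm to either side (y); its y is not measured: feel or see it. Seated, the blade straddles it, off the bed's centreline by as much as the pin is.
- drill: Loose orange cordless drill lying on its side on the bench, 250 x 200 x 56 mm, 1.4 kg; bystander; origin on its underside below the motor housing.
- bin: Loose grey open parts bin, 150 x 110 x 60 mm; bystander; origin at the centre of its underside.
- lamp_switch (a joint): Small black toggle on a grey block beside the bench lamp; bystander; 0 = as found, grows to 1 rad when thrown over.

How it is judged (in metres and radians):
On the way:
1. the blade is lifted clear of its rest (height (world z) of blade above 0.05 m and contact force between blade and rest below 0.1 N), for 0.1 s.
At the end, for the whole second after the job is handed in: The blade lies at rest, flat on the fixture's bed (within 2 mm in height and 0.04 rad of level), in line with the bed within 0.07 rad, its notched end within 2.5 mm of the fence face and within 11 mm of the bed's centreline, which is possible only with the pin inside the notch; it has been let go (x of notch_end in the frame of fixture between 0.0575 and 0.062 m and y of notch_end in the frame of fixture between -0.011 and 0.011 m and z of notch_end in the frame of fixture between 0.032 and 0.036 m and angle between the x axis of blade and the x axis of fixture, either way round below 0.07 rad and angle between the z axis of blade and the z axis of fixture, either way round below 0.04 rad and linear speed of blade below 0.01 m/s); the robot touches nothing.
It fails at once if the blade is forced or dropped: more than 40 N between blade and fixture (contact force between blade and fixture above 40 N).
It fails at once if the drill is moved more than 20 mm (distance of drill from where it was at the start of the episode above 0.02 m).
It fails at once if the parts bin is moved more than 20 mm (distance of bin from where it was at the start of the episode above 0.02 m).
It fails at once if the lamp switch is thrown (value of joint lamp_switch above 0.3 rad).
It also fails if it takes over 72 s, if anything falls off the work surface, if the arm or the gripper's body presses on something with over 40 N, if the wrist force passes 120 N, or if a joint passes its speed limit or range.

## Working session

There is one attempt and no reset: what is moved stays moved. The work goes in short steps, Python scripts to look and compute and a tool call to move; the robot and the scene stay as the last step left them, time stands still between calls to the robot, and variables do not carry over. Pictures are saved under pics/ and viewed, at most 10 in all, crops included, and the job is handed in when it is done.

Besides the shell and the picture viewer there is one more tool, called after ">>>" by a JSON object that holds its "fn" and its "kwargs", one argument or row to a line. send_rows: Moves the arm, as the interface text tells. Its arguments: {"type":"object","properties":{"increments":{"type":"array"},"newtons":{"type":"number"}},"required":["increments"]}

```bash
ls; mkdir -p pics; python3 - <<'E'
from station import *
import cv2,numpy as np
for n in("scene","top"):
    p,d=snapshot(n); cv2.imwrite(f"pics/{n}0.png",p[:,:,::-1]); np.save(f"pics/{n}0.npy",d)
    c=camera_info(n); print(n,c)
s=observe(); print(s)
E
```

```text
pics
scene {'K': array([[552.84760301,   0.        , 314.69014089],
       [  0.        , 552.84760301, 234.9612567 ],
       [  0.        ,   0.        ,   1.        ]]), 'rvec': array([ 2.3114168 ,  1.13111213, -0.37793975]), 'tvec': array([-380.03567849, -383.285714  , 1603.68635464])}
top {'K': array([[485.8003202 ,   0.        , 313.8624302 ],
       [  0.        , 485.8003202 , 241.03125159],
       [  0.        ,   0.        ,   1.        ]]), 'rvec': array([ 2.1584543 , -2.21327297,  0.06070439]), 'tvec': array([   7.49849677,  621.52264741, 1153.92547467])}
{'time_s': 0.1, 'q': array([-8.52152441e+01,  1.66830388e+01, -8.82358017e+00,  6.45564494e+01,
       -1.33767613e-03,  8.20185364e+01]), 'joint_vel': array([-0.02255168, -0.06146603,  0.09002119, -0.08361134,  0.00055392,
       -0.02240426]), 'tau': array([ 1.47597511e-03, -5.37979138e+01,  3.31919396e+01,  9.35994292e-03,
       -2.00990262e-04, -4.41646421e-06]), 'ee_pos': array([ 115.97445871, -511.64696452,  230.83449376]), 'tcp_rot': array([[ 9.75279810e-01,  2.20973480e-01, -1.15082175e-04],
       [ 2.20973472e-01, -9.75279204e-01,  1.09496821e-03],
       [ 1.29721683e-04, -1.09333049e-03, -9.99999394e-01]]), 'force': array([ 0.36862031,  0.28869929, -1.24723066]), 'wrist_torque': array([ 0.02946442,  0.0227305 , -0.02352053]), 'grip_force': 0.0, 'grip_width': 85.46573038463147}
```

View pics/top0.png

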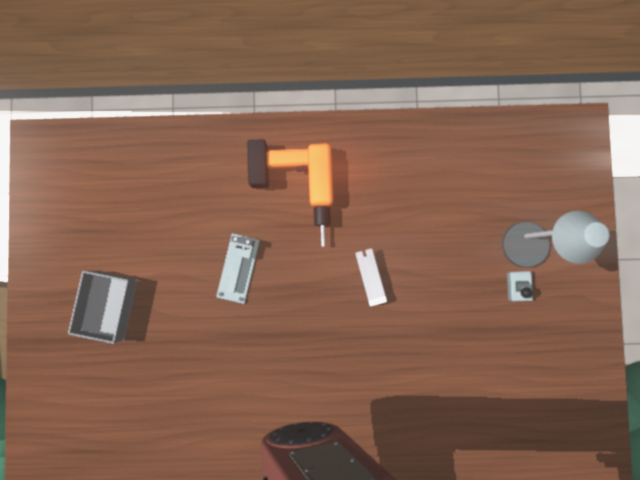

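View pics/scene0.png

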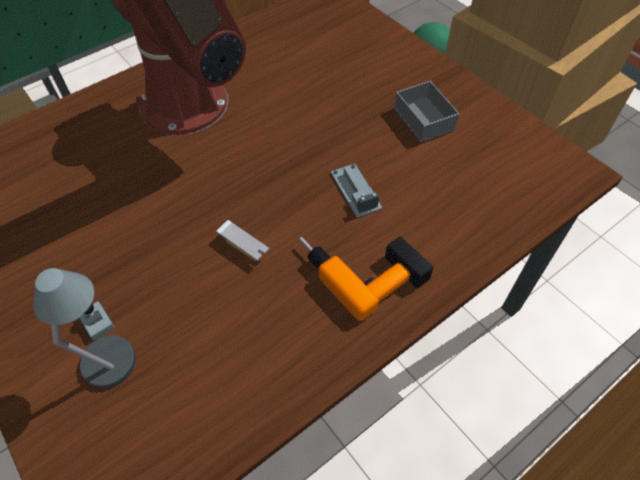

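The top view shows the blade at about (371,277) with its notch end up at (364,251), and the fixture at about (238,269) with its fence up at (245,240). The drill's bit tip is at (323,245), between the two. I'll enlarge both parts next.

```bash
cat > h.py <<'E'
from station import *
import cv2,numpy as np
from scipy.spatial.transform import Rotation as R
def w(n,u,v,z,c=None):
    "pixel -> world on plane z"
    c=c or camera_info(n); M=cv2.Rodrigues(np.array(c["rvec"],float))[0]; t=np.array(c["tvec"]).ravel()
    r=M.T@np.linalg.solve(c["K"],[u,v,1.]); o=-M.T@t
    return (o+r*(z-o[2])/r[2])
def pix(n,P,c=None):
    c=c or camera_info(n)
    return cv2.projectPoints(np.array(P,float).reshape(-1,1,3),np.array(c["rvec"],float),np.array(c["tvec"],float),c["K"],None)[0].reshape(-1,2)
E
python3 - <<'E'
import cv2,numpy as np
p=cv2.imread("pics/top0.png")
a=cv2.resize(p[230:310,210:260],None,fx=7,fy=7,interpolation=cv2.INTER_CUBIC)
b=cv2.resize(p[240:320,345:395],None,fx=7,fy=7,interpolation=cv2.INTER_CUBIC)
cv2.imwrite("pics/crop.png",np.hstack([a,b]))
E
```

```text
(no output)
```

View pics/crop.png

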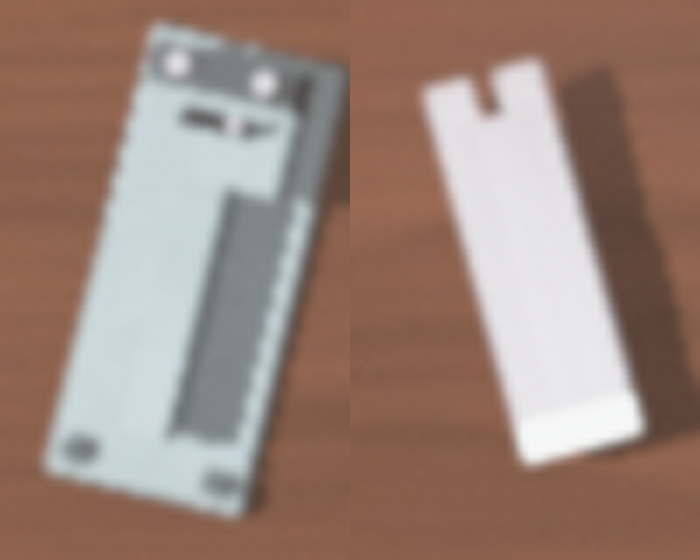

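The crop shows the blade corners, the base corners, and the pin's bright top at crop (233,122), near the middle of the slot.

```bash
python3 - <<'E'
from h import *
f=lambda u,v,ou,ov:((u+.5)/7-.5+ou,(v+.5)/7-.5+ov)
B=[w("top",*f(u-350,v,345,240),36) for u,v in((425,92),(543,60),(525,465),(645,430))]
F=[w("top",*f(u,v,210,230),8) for u,v in((150,22),(45,470),(240,515))]
P=w("top",*f(233,122,210,230),46)
B=np.array(B);F=np.array(F)
print(B.round(1)); c=B.mean(0); d=B[:2].mean(0)-B[2:].mean(0); print("blade",c,np.linalg.norm(d),np.degrees(np.arctan2(d[1],d[0])))
e=F[0]-F[1];g=F[1]-F[2];print(np.linalg.norm(e),np.linalg.norm(g),np.degrees(np.arctan2(e[1],e[0])),np.degrees(np.arctan2(g[1],g[0]))-90)
fc=(F[0]+F[2])/2; a=np.arctan2(e[1],e[0]); x=np.array([np.cos(a),np.sin(a)]);y=np.array([-x[1],x[0]])
print("fix",fc); print("pin in fix",(P-fc)[:2]@x,(P-fc)[:2]@y)
# drill highest near?
E
```

```text
[[ 590.2 -105.9   36. ]
 [ 600.  -146.3   36. ]
 [ 463.6 -135.8   36. ]
 [ 474.3 -176.6   36. ]]
blade [ 532.039629   -141.13464922   36.        ] 129.6756192539235 13.42043492920626
159.52856963453087 69.53362007072593 -14.011693113556799 -14.27298324433498
fix [561.77829398 179.65274677   8.        ]
pin in fix 51.58424110692939 -7.650032092164923
```

>>> {"fn": "send_rows", "kwargs": {
  "increments": [
    [0.035,-0.019,0,0,0,0,1],
    [0.07,-0.038,0,0,0,0,1],
    [0.105,-0.058,0,0,0,0,1],
    [0.14,-0.077,0,0,0,0,1],
    [0.175,-0.097,0,0,0,0,1],
    [0.21,-0.116,0,0,0,0,1],
    [0.245,-0.135,0.01,0,0,0,1],
    [0.28,-0.155,0.02,0,0,0,1],
    [0.315,-0.174,0.03,0,0,0,1],
    [0.35,-0.194,0.04,0,0,0,1]
  ]
}}

```text
time_s: 0.93
ee_pos: [415.6, -243.8, 190.8]
tcp_rot: [[0.975, 0.221, 0.0], [0.221, -0.975, -0.0], [0.0, 0.0, -1.0]]
force: [0.3, 0.0, -0.3]
grip_width: 85.3
grip_force: 0.0
```

>>> {"fn": "send_rows", "kwargs": {
  "increments": [
    [0.035,-0.019,0.01,0,0,-0.3,1],
    [0.07,-0.038,0.02,0,0,-0.6,1],
    [0.105,-0.058,0.03,0,0,-0.6,1],
    [0.125,-0.069,0.03,0,0,-0.6,1],
    [0.137,-0.076,0.03,0,0,-0.6,1],
    [0.137,-0.076,0.03,0,0,-0.6,1],
    [0.137,-0.076,0.03,0,0,-0.6,1]
  ]
}}

```text
time_s: 1.52
ee_pos: [531.0, -141.2, 161.2]
tcp_rot: [[0.973, 0.232, -0.001], [0.232, -0.973, -0.0], [-0.001, 0.0, -1.0]]
force: [0.2, 0.2, 0.5]
grip_width: 85.5
grip_force: 0.0
```

```bash
python3 - <<'E'
from h import *
c=camera_info("wrist");p,d=snapshot("wrist");s=observe();print(s["time_s"],s["ee_pos"],s["tcp_rot"],s["force"])
M=cv2.Rodrigues(c["rvec"])[0];print("cam",-M.T@c["tvec"],M)
cv2.imwrite("pics/w1.png",p[:,:,::-1])
ca,sa=np.cos(.2342),np.sin(.2342)
q=[[532+a*ca-b*sa,-141+a*sa+b*ca,36] for a,b in((65,20),(65,-20),(-65,-20),(-65,20))]
print(pix("wrist",q,c).round(0))
E
```

```text
1.5667 [ 530.61884531 -141.72669517  161.35442936] [[ 9.72979810e-01  2.30889461e-01 -5.88576664e-04]
 [ 2.30889341e-01 -9.72979980e-01 -2.65644405e-04]
 [-6.34007804e-04  1.22570564e-04 -9.99999792e-01]] [ 0.39549929 -0.05666159  0.06414102]
cam [ 610.53834036 -121.91400567  301.8481715 ] [[ 0.23169751 -0.97278633  0.00173527]
 [-0.92250302 -0.21915428  0.31774139]
 [-0.30871419 -0.07522068 -0.94817583]]
[[293. 134.]
 [353. 134.]
 [349. 307.]
 [297. 307.]]
```

View pics/w1.png

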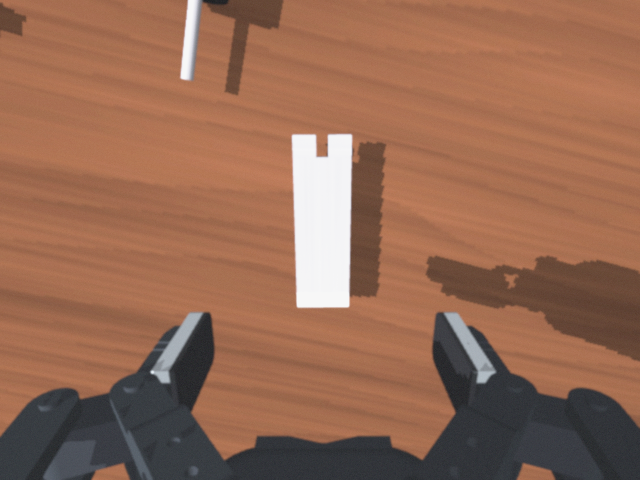

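The wrist view shows the blade corners at (293,134), (352,134), (349,306) and (297,306), within a pixel of my prediction. I'll descend and grasp.

>>> {"fn": "send_rows", "kwargs": {
  "increments": [
    [-0.001,0,0.03,0,0,0,1],
    [-0.001,0,0.06,0,0,0,1],
    [-0.002,0,0.09,0,0,0,1],
    [-0.002,0,0.115,0,0,0,1],
    [-0.002,0,0.135,0,0,0,1],
    [-0.002,0,0.147,0,0,0,1],
    [-0.002,0,0.15,0,0,0,1],
    [-0.002,0,0.15,0,0,0,1]
  ]
}}

```text
time_s: 2.23
ee_pos: [528.1, -142.5, 11.0]
tcp_rot: [[0.973, 0.229, -0.001], [0.229, -0.973, 0.0], [-0.001, -0.001, -1.0]]
force: [1.2, 0.5, -0.1]
grip_width: 85.4
grip_force: 0.0
```

>>> {"fn": "send_rows", "kwargs": {
  "increments": [
    [0,0,0,0,0,0,0.4],
    [0,0,0,0,0,0,0.3],
    [0,0,0,0,0,0,0.2],
    [0,0,0,0,0,0,0],
    [0,0,0,0,0,0,0],
    [0,0,0,0,0,0,0],
    [0,0,0,0,0,0,0],
    [0,0,0,0,0,0,0],
    [0,0,0,0,0,0,0]
  ],
  "newtons": 35
}}

```text
time_s: 2.98
ee_pos: [529.9, -141.8, 12.3]
tcp_rot: [[0.973, 0.231, 0.001], [0.231, -0.973, -0.001], [0.001, 0.001, -1.0]]
force: [-1.2, -0.7, 7.1]
grip_width: 39.3
grip_force: 34.5
```

>>> {"fn": "send_rows", "kwargs": {
  "increments": [
    [0,0,-0.005,0,0,0,0],
    [0,0,-0.015,0,0,0,0],
    [0,0,-0.03,0,0,0,0],
    [0,0,-0.05,0,0,0,0],
    [0,0,-0.075,0,0,0,0],
    [0,0,-0.1,0,0,0,0],
    [0,0,-0.12,0,0,0,0],
    [0,0,-0.133,0,0,0,0],
    [0,0,-0.138,0,0,0,0],
    [0,0,-0.138,0,0,0,0]
  ]
}}

```text
time_s: 3.82
ee_pos: [530.1, -141.8, 150.9]
tcp_rot: [[0.973, 0.231, 0.002], [0.231, -0.973, -0.001], [0.002, 0.001, -1.0]]
force: [0.6, -0.3, -2.0]
grip_width: 39.3
grip_force: 35.7
```

>>> {"fn": "send_rows", "kwargs": {
  "increments": [
    [0.003,-0.012,0,0,0,1,0],
    [0.009,-0.04,0,0,0,3.5,0],
    [0.016,-0.075,0,0,0,6.5,0],
    [0.024,-0.11,0,0,0,9.6,0],
    [0.031,-0.145,0,0,0,12.7,0],
    [0.039,-0.18,0,0,0,15.7,0],
    [0.047,-0.215,0,0,0,18.8,0],
    [0.054,-0.25,0,0,0,21.8,0],
    [0.061,-0.28,0,0,0,24.5,0],
    [0.066,-0.303,0,0,0,26.5,0]
  ]
}}

```text
time_s: 4.65
ee_pos: [508.5, 14.4, 148.4]
tcp_rot: [[0.989, -0.146, 0.004], [-0.146, -0.988, 0.051], [-0.003, -0.051, -0.999]]
force: [-0.5, -0.4, -2.2]
grip_width: 39.0
grip_force: 36.0
```

>>> {"fn": "send_rows", "kwargs": {
  "increments": [
    [0.006,-0.008,0,0,0,0.7,0],
    [0.008,-0.01,0,0,0,1,0],
    [0.008,-0.01,0,0,0,1,0],
    [0.008,-0.01,0,0,0,1,0]
  ]
}}

```text
time_s: 4.98
ee_pos: [517.3, 14.2, 149.5]
tcp_rot: [[0.989, -0.149, 0.005], [-0.149, -0.987, 0.058], [-0.004, -0.059, -0.998]]
force: [0.6, -0.3, -2.1]
grip_width: 38.8
grip_force: 36.1
```

```bash
python3 - <<'E'
from h import *
c=camera_info("wrist");p,d=snapshot("wrist");s=observe();print(s["time_s"],s["ee_pos"],s["tcp_rot"],s["force"],s["grip_width"])
cv2.imwrite("pics/w2.png",p[:,:,::-1]);np.save("pics/w2.npy",[c[k] for k in("rvec","tvec")])
E
```

```text
5.0333 [517.14777021  14.42884194 149.54408729] [[ 0.98883656 -0.14891242  0.00523002]
 [-0.14896203 -0.9871121   0.05848082]
 [-0.0035459  -0.05860705 -0.99827483]] [-0.25687864  0.51834568 -2.45216302] 39.00472458605688
```

View pics/w2.png

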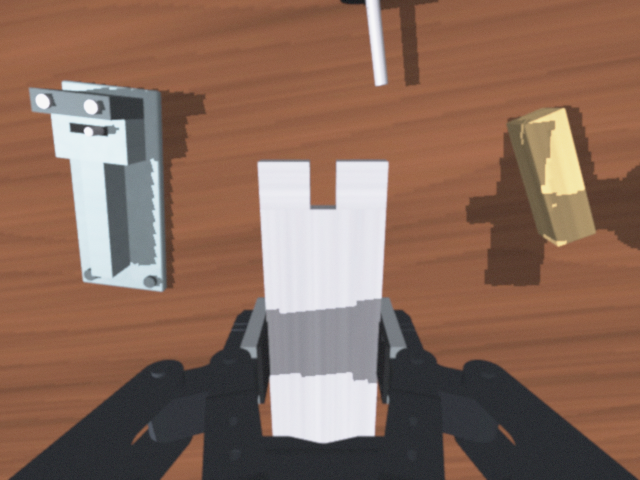

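The lag left the tool about 3° off level. The pin (88,131) and the fence screws (43,101) and (91,106) are all visible. I'll compute the correction and a refined pin estimate.

```bash
cat >> h.py <<'E'
def inc(x,y,z,yaw):
    "increment from measured pose to level pose (tool down, tool x at yaw)"
    s=observe(); T=s["tcp_rot"]; a=np.radians(yaw)
    G=np.array([[np.cos(a),np.sin(a),0],[np.sin(a),-np.cos(a),0],[0,0,-1]])
    print("t",s["time_s"],"inc m",(T.T@(np.array([x,y,z])-s["ee_pos"])/1000).round(4),"deg",R.from_matrix(T.T@G).as_rotvec(degrees=True).round(2))
E
python3 - <<'E'
from h import *
c=dict(camera_info("wrist"));
S1=w("wrist",43,101,50);S2=w("wrist",91,106,50);P=w("wrist",88,131,46)
BL=w("wrist",83,283,8);BR=w("wrist",165,291,8);TR=w("wrist",161,91,8)
for v in(S1,S2,P,BL,BR,TR):print(v.round(1))
e=TR-BR;a=np.arctan2(e[1],e[0]);print(np.linalg.norm(e),np.linalg.norm(BL-BR),np.degrees(a))
x=np.array([np.cos(a),np.sin(a)]);y=np.array([-x[1],x[0]]);m=(S1+S2)[:2]/2
print("fix from base",(BL+TR)/2,"from screws",m-67*x,"pin rel screws",(P[:2]-m)@x+67,(P[:2]-m)@y)
inc(524,181,150,-14.1)
E
```

```text
[629.  177.2  50. ]
[621.7 148.   50. ]
[608.  157.8  46. ]
[492.1 230.8   8. ]
[476.3 162.5   8. ]
[627.9 121.2   8. ]
157.19424250905826 70.13335284426778 -15.231825851011443
fix from base [559.99851015 175.9889451    8.        ] from screws [560.71714244 180.219913  ] pin rel screws 51.520050774375676 -9.228669308098883
t 5.0333 inc m [-0.018  -0.1655  0.0093] deg [-3.35  0.37  5.53]
```

>>> {"fn": "send_rows", "kwargs": {
  "increments": [
    [-0.001,-0.01,0.001,-0.3,0,0.4,0],
    [-0.003,-0.028,0.002,-0.7,0.1,1,0],
    [-0.005,-0.048,0.003,-1.1,0.1,1.7,0],
    [-0.008,-0.07,0.004,-1.5,0.2,2.4,0],
    [-0.01,-0.092,0.005,-1.9,0.2,3.1,0],
    [-0.012,-0.114,0.006,-2.3,0.3,3.8,0],
    [-0.015,-0.136,0.007,-2.7,0.3,4.5,0],
    [-0.017,-0.154,0.009,-3.1,0.4,5.2,0],
    [-0.018,-0.166,0.009,-3.35,0.4,5.5,0],
    [-0.018,-0.166,0.009,-3.35,0.4,5.5,0]
  ]
}}

```text
time_s: 5.87
ee_pos: [494.9, -7.2, 150.6]
tcp_rot: [[0.983, -0.185, 0.007], [-0.185, -0.982, 0.037], [0.0, -0.038, -0.999]]
force: [0.3, -0.2, -2.3]
grip_width: 38.7
grip_force: 36.1
```

```bash
python3 - <<'E'
from h import *
c=camera_info("wrist");p,d=snapshot("wrist");s=observe();print(s["time_s"],s["ee_pos"],s["tcp_rot"],s["force"],s["grip_width"])
cv2.imwrite("pics/w3.png",p[:,:,::-1])
inc(524,181,150,-14.1)
E
```

```text
5.9167 [494.61151232  -7.110837   150.54918201] [[ 9.82704086e-01 -1.85062061e-01  6.68680288e-03]
 [-1.85182608e-01 -9.82006380e-01  3.70252692e-02]
 [-2.85489544e-04 -3.76231630e-02 -9.99291957e-01]] [-0.62710789  0.37809267 -1.85590787] 39.18391521495539
t 5.9167 inc m [-0.006  -0.1901  0.0077] deg [-2.16  0.08  3.43]
```

View pics/w3.png

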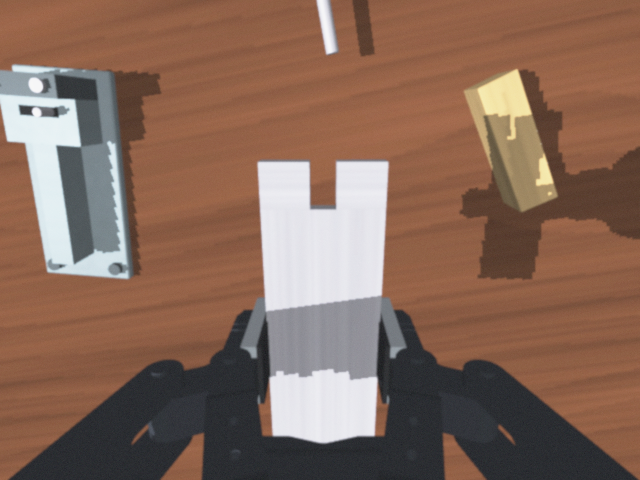

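Yaw is roughly q1 − q6 + 180, so joint 6 has hit its +180° stop. I have to unwind the wrist the other way, close to a full turn. First I'll check the joints.

```bash
python3 - <<'E'
from h import *
print(observe()["q"].round(1))
E
```

```text
[-10.7  16.9 -21.5  51.7   2.2 179.9]
```

>>> {"fn": "send_rows", "kwargs": {
  "increments": [
    [0,0,0,0,0,-4,0],
    [0,0,0,0,0,-10,0],
    [0,0,0,0,0,-17,0],
    [0,0,0,0,0,-24,0],
    [0,0,0,0,0,-31,0],
    [0,0,0,0,0,-38,0],
    [0,0,0,0,0,-45,0],
    [0,0,0,0,0,-52,0],
    [0,0,0,0,0,-59,0],
    [0,0,0,0,0,-66,0]
  ]
}}

```text
time_s: 6.75
ee_pos: [495.4, -6.1, 150.5]
tcp_rot: [[0.562, 0.827, 0.007], [0.826, -0.562, 0.038], [0.035, -0.015, -0.999]]
force: [-0.5, 0.1, -1.9]
grip_width: 38.8
grip_force: 36.1
```

```bash
python3 - <<'E'
from h import *
print(observe()["q"].round(1)); inc(495,0,150,52.5)
E
```

```text
[-10.6  16.9 -21.4  51.7   2.2 113.6]
t 6.75 inc m [ 0.0048 -0.0038  0.0008] deg [-0.94 -2.    3.27]
```

>>> {"fn": "send_rows", "kwargs": {
  "increments": [
    [0,0,0,0,0,-7,0],
    [0,0,0,0,0,-14,0],
    [0,0,0,0,0,-21,0],
    [0,0,0,0,0,-28,0],
    [0,0,0,0,0,-35,0],
    [0,0,0,0,0,-42,0],
    [0,0,0,0,0,-49,0],
    [0,0,0,0,0,-56,0],
    [0,0,0,0,0,-63,0],
    [0,0,0,0,0,-70,0]
  ]
}}

```text
time_s: 7.58
ee_pos: [495.4, -6.1, 150.5]
tcp_rot: [[-0.585, 0.811, 0.007], [0.811, 0.584, 0.038], [0.027, 0.028, -0.999]]
force: [0.0, 0.2, -3.0]
grip_width: 39.0
grip_force: 36.1
```

>>> {"fn": "send_rows", "kwargs": {
  "increments": [
    [0,0,0,0,0,-7,0],
    [0,0,0,0,0,-14,0],
    [0,0,0,0,0,-21,0],
    [0,0,0,0,0,-28,0],
    [0,0,0,0,0,-35,0],
    [0,0,0,0,0,-42,0],
    [0,0,0,0,0,-49,0],
    [0,0,0,0,0,-56,0],
    [0,0,0,0,0,-63,0],
    [0,0,0,0,0,-70,0]
  ]
}}

```text
time_s: 8.42
ee_pos: [495.4, -6.1, 150.5]
tcp_rot: [[-0.962, -0.272, 0.007], [-0.272, 0.962, 0.038], [-0.017, 0.035, -0.999]]
force: [-0.1, 0.0, -2.9]
grip_width: 39.2
grip_force: 36.1
```

>>> {"fn": "send_rows", "kwargs": {
  "increments": [
    [0,0,0,0,0,-7,0],
    [0,0,0,0,0,-14,0],
    [0,0,0,0,0,-21,0],
    [0,0,0,0,0,-28,0],
    [0,0,0,0,0,-35,0],
    [0,0,0,0,0,-42,0],
    [0,0,0,0,0,-49,0],
    [0,0,0,0,0,-56,0],
    [0,0,0,0,0,-63,0],
    [0,0,0,0,0,-70,0]
  ]
}}

```text
time_s: 9.25
ee_pos: [495.4, -6.1, 150.5]
tcp_rot: [[-0.073, -0.997, 0.007], [-0.997, 0.074, 0.038], [-0.038, -0.004, -0.999]]
force: [1.0, -0.1, -1.8]
grip_width: 39.2
grip_force: 36.1
```

```bash
python3 - <<'E'
from h import *
s=observe();print(s["q"].round(1),s["ee_pos"],s["grip_width"]); inc(524,181,150,-14.1)
E
```

```text
[-10.6  16.9 -21.4  51.7   2.2 -96.4] [495.39009081  -6.06076491 150.53376718] 39.16828786772631
t 9.25 inc m [-0.1885 -0.0147  0.0078] deg [ -1.74   1.65 -80.11]
```

>>> {"fn": "send_rows", "kwargs": {
  "increments": [
    [-0.008,0,0,0,0,-3,0],
    [-0.025,-0.002,0.001,0,0,-8,0],
    [-0.048,-0.004,0.002,0,0,-14,0],
    [-0.072,-0.006,0.003,0,0,-20,0],
    [-0.096,-0.008,0.004,0,0,-26,0],
    [-0.12,-0.01,0.005,0,0,-32,0],
    [-0.144,-0.012,0.006,0,0,-38,0],
    [-0.165,-0.014,0.007,0,0,-44,0],
    [-0.182,-0.015,0.008,0,0,-50,0],
    [-0.188,-0.015,0.008,0,0,-56,0]
  ]
}}

```text
time_s: 10.08
ee_pos: [525.5, 182.6, 149.6]
tcp_rot: [[0.786, -0.618, 0.007], [-0.618, -0.786, 0.039], [-0.018, -0.035, -0.999]]
force: [-1.0, -0.4, -2.3]
grip_width: 39.1
grip_force: 36.1
```

```bash
python3 - <<'E'
from h import *
s=observe();print(s["q"].round(1),s["ee_pos"],s["grip_width"]); inc(524,181,120,-14.1)
E
```

```text
[  10.4   22.5  -13.1   53.6    2.1 -131.4] [525.53706354 182.57438548 149.64974273] 39.12607098999208
t 10.0833 inc m [0.0003 0.0032 0.0296] deg [ -2.19   0.61 -24.06]
```

>>> {"fn": "send_rows", "kwargs": {
  "increments": [
    [0,0.001,0.003,-0.5,0.1,-5,0],
    [0,0.002,0.009,-1,0.3,-10,0],
    [0,0.003,0.016,-1.5,0.4,-15,0],
    [0,0.003,0.023,-2,0.5,-20,0],
    [0,0.003,0.028,-2.2,0.6,-23,0],
    [0,0.003,0.03,-2.2,0.6,-24.1,0],
    [0,0.003,0.03,-2.2,0.6,-24.1,0],
    [0,0.003,0.03,-2.2,0.6,-24.1,0]
  ]
}}

```text
time_s: 10.75
ee_pos: [523.7, 179.1, 119.8]
tcp_rot: [[0.968, -0.251, -0.001], [-0.251, -0.968, -0.001], [-0.0, 0.001, -1.0]]
force: [1.1, -0.4, -2.2]
grip_width: 38.9
grip_force: 36.1
```

```bash
python3 - <<'E'
from h import *
c=camera_info("wrist");p,d=snapshot("wrist");s=observe();print(s["time_s"],s["ee_pos"],s["tcp_rot"],s["force"],s["q"].round(1))
cv2.imwrite("pics/w4.png",p[:,:,::-1])
np.save("pics/w4.npy",np.r_[c["rvec"].ravel(),c["tvec"].ravel()])
E
```

```text
10.8 [523.86925321 179.06179142 119.99670506] [[ 9.67894060e-01 -2.51358327e-01 -2.82044760e-04]
 [-2.51358471e-01 -9.67893766e-01 -7.58909633e-04]
 [-8.22311095e-05  8.05438466e-04 -9.99999672e-01]] [-0.05904168  0.32251388 -2.55787371] [  11.3   24.7  -14.6   50.7   -0.  -154.1]
```

View pics/w4.png

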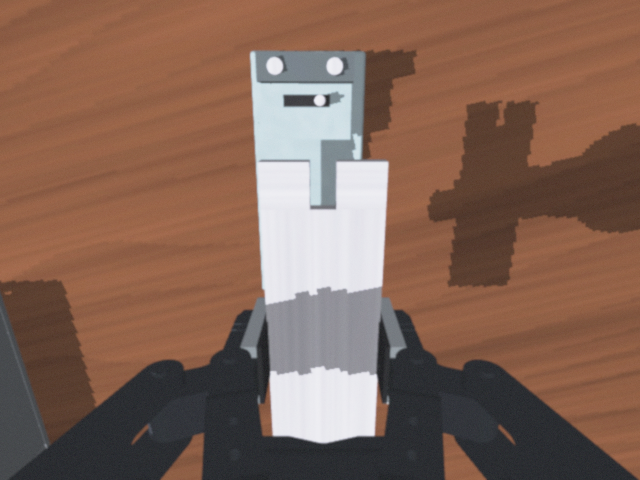

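The view is square-on: the pin top is at (319.5,100), the screws at (274.5,66) and (335,66), and the notch mouth centre at (322.5,161). I'll compute the offsets.

```bash
python3 - <<'E'
from h import *
s=observe();T=s["tcp_rot"];t=s["ee_pos"]
def L(u,v,z): return ((w("wrist",u,v,z)-t)@T).round(1)
print("pin",L(319.5,100,46),"screws",L(274.5,66,50),L(335,66,50),"fence top edge",L(257,82,50),L(364,82,50),"bed fence foot",L(254,84,34))
for v in (258,388,309.5,335.5): print("prong",v,L(v,161,143.7))
print("slot",L(284,100,34),L(330,100,34),"bed head left/right",L(258,150,34))
E
```

```text
pin [86.5 -1.8 74. ] screws [102.5 -24.3  70. ] [102.5   6.1  70. ] fence top edge [ 95.  -33.6  70. ] [95.  20.9 70. ] bed fence foot [ 95.  -37.8  86. ]
prong 258 [ 67.  -19.6 -23.7]
prong 388 [ 67.   19.5 -23.7]
prong 309.5 [ 67.   -4.1 -23.7]
prong 335.5 [ 67.    3.7 -23.7]
slot [ 86.8 -21.6  86. ] [86.8  4.  86. ] bed head left/right [ 59.6 -37.5  86. ]
```

>>> {"fn": "send_rows", "kwargs": {
  "increments": [
    [0.001,0,0.005,0,0,0,0],
    [0.002,-0.001,0.018,0,0,0,0],
    [0.003,-0.001,0.035,0,0,0,0],
    [0.004,-0.0015,0.052,0,0,0,0],
    [0.005,-0.0015,0.068,0,0,0,0],
    [0.005,-0.0016,0.082,0,0,0,0],
    [0.005,-0.0016,0.092,0,0,0,0],
    [0.005,-0.0016,0.098,0,0,0,0],
    [0.005,-0.0016,0.1,0,0,0,0],
    [0.005,-0.0016,0.1,0,0,0,0]
  ]
}}

```text
time_s: 11.63
ee_pos: [528.8, 179.3, 19.6]
tcp_rot: [[0.968, -0.25, -0.001], [-0.25, -0.968, -0.001], [-0.001, 0.001, -1.0]]
force: [-0.0, -0.3, -1.9]
grip_width: 39.0
grip_force: 36.1
```

```bash
python3 - <<'E'
from h import *
c=camera_info("wrist");p,d=snapshot("wrist");s=observe();print(s["time_s"],s["ee_pos"],s["tcp_rot"],s["force"],s["wrist_torque"])
cv2.imwrite("pics/w5.png",cv2.resize(p[90:240,220:420,::-1],None,fx=4,fy=4,interpolation=cv2.INTER_CUBIC))
E
```

```text
11.6833 [529.19479055 179.33965286  20.06854927] [[ 9.68267545e-01 -2.49915887e-01 -1.03002776e-04]
 [-2.49915882e-01 -9.68267175e-01 -8.54676849e-04]
 [ 1.13863116e-04  8.53297884e-04 -9.99999629e-01]] [ 0.0834221  -0.61961347 -2.52115809] [0.00378422 0.01222329 0.01174359]
```

View pics/w5.png

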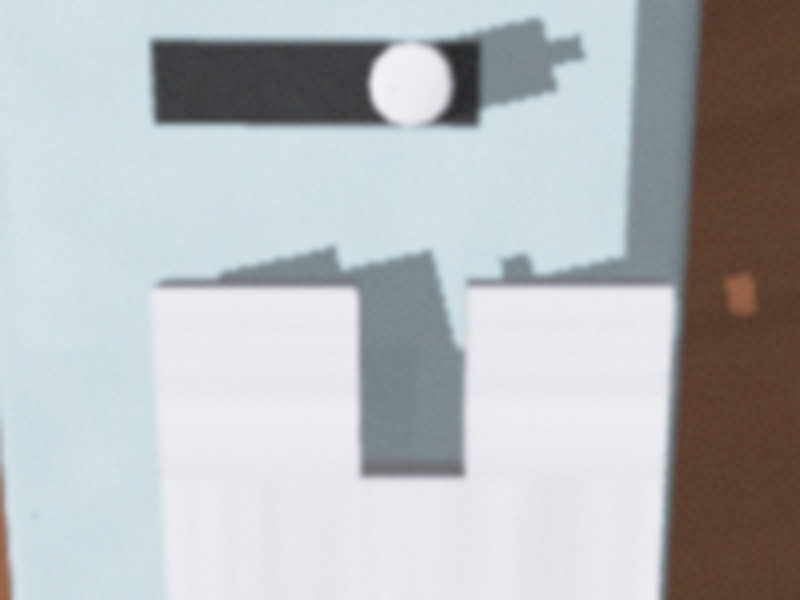

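The notch centre (column 412) lines up with the pin (column 411), and the edges are parallel. I'll lower gently to the bed.

>>> {"fn": "send_rows", "kwargs": {
  "increments": [
    [0,0,0.0007,0,0,0,0],
    [0,0,0.0014,0,0,0,0],
    [0,0,0.002,0,0,0,0],
    [0,0,0.0025,0,0,0,0],
    [0,0,0.0028,0,0,0,0],
    [0,0,0.0028,0,0,0,0]
  ]
}}

```text
time_s: 12.18
ee_pos: [528.8, 179.3, 16.9]
tcp_rot: [[0.968, -0.25, -0.001], [-0.25, -0.968, -0.001], [-0.0, 0.001, -1.0]]
force: [0.2, 0.2, -3.6]
grip_width: 39.3
grip_force: 36.1
```

>>> {"fn": "send_rows", "kwargs": {
  "increments": [
    [0,0,0.0002,0,0,0,0],
    [0,0,0.0004,0,0,0,0],
    [0,0,0.0005,0,0,0,0],
    [0,0,0.0005,0,0,0,0]
  ]
}}

```text
time_s: 12.52
ee_pos: [528.9, 179.3, 16.4]
tcp_rot: [[0.968, -0.25, -0.001], [-0.25, -0.968, -0.001], [-0.0, 0.001, -1.0]]
force: [0.2, 1.1, -0.9]
grip_width: 38.9
grip_force: 36.1
```

>>> {"fn": "send_rows", "kwargs": {
  "increments": [
    [0.001,0,0,0,0,0,0],
    [0.003,0,0,0,0,0,0],
    [0.005,0,0,0,0,0,0],
    [0.007,0,0,0,0,0,0],
    [0.0085,0,0,0,0,0,0],
    [0.0095,0,0,0,0,0,0],
    [0.0105,0,0,0,0,0,0],
    [0.0115,0,0,0,0,0,0],
    [0.0125,0,0,0,0,0,0],
    [0.013,0,0,0,0,0,0]
  ]
}}

```text
time_s: 13.35
ee_pos: [541.6, 176.0, 16.4]
tcp_rot: [[0.968, -0.25, -0.001], [-0.25, -0.968, -0.001], [-0.0, 0.001, -1.0]]
force: [-0.2, 0.3, -2.5]
grip_width: 38.8
grip_force: 36.1
```

>>> {"fn": "send_rows", "kwargs": {
  "increments": [
    [0.0005,0,0,0,0,0,0],
    [0.001,0,0,0,0,0,0],
    [0.0015,0,0,0,0,0,0],
    [0.002,0,0,0,0,0,0],
    [0.0025,0,0,0,0,0,0],
    [0.003,0,0,0,0,0,0]
  ]
}}

```text
time_s: 13.85
ee_pos: [544.4, 175.3, 16.4]
tcp_rot: [[0.968, -0.25, -0.001], [-0.25, -0.968, -0.001], [-0.0, 0.001, -1.0]]
force: [-0.4, 0.2, -2.4]
grip_width: 39.3
grip_force: 36.1
```

>>> {"fn": "send_rows", "kwargs": {
  "increments": [
    [0.0008,0,0,0,0,0,0],
    [0.0016,0,0,0,0,0,0],
    [0.0024,0,0,0,0,0,0],
    [0.0032,0,0,0,0,0,0],
    [0.004,0,0,0,0,0,0],
    [0.0045,0,0,0,0,0,0],
    [0.005,0,0,0,0,0,0],
    [0.005,0,0,0,0,0,0]
  ]
}}

```text
time_s: 14.52
ee_pos: [549.4, 174.0, 16.4]
tcp_rot: [[0.968, -0.25, -0.0], [-0.25, -0.968, -0.001], [-0.0, 0.001, -1.0]]
force: [1.0, 0.7, -1.6]
grip_width: 39.2
grip_force: 36.1
```

```bash
python3 - <<'E'
from h import *
p,d=snapshot("wrist");s=observe();print(s["time_s"],s["ee_pos"],s["force"])
cv2.imwrite("pics/w6.png",cv2.resize(p[60:210,220:420,::-1],None,fx=4,fy=4,interpolation=cv2.INTER_CUBIC))
E
```

```text
14.5667 [549.30240422 174.02176994  16.3924394 ] [ 0.81857294 -0.65472886 -2.11004036]
```

View pics/w6.png

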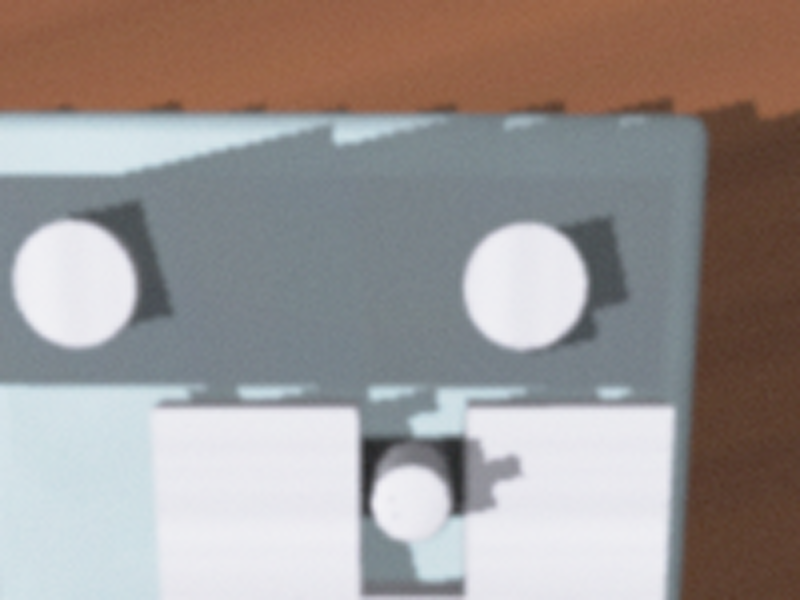

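The pin sits inside the notch at (412,500), and a gap of about 2 mm to the fence remains.

>>> {"fn": "send_rows", "kwargs": {
  "increments": [
    [0.0003,0,0,0,0,0,0],
    [0.0006,0,0,0,0,0,0],
    [0.0009,0,0,0,0,0,0],
    [0.0012,0,0,0,0,0,0],
    [0.0012,0,0,0,0,0,0]
  ]
}}

```text
time_s: 14.98
ee_pos: [550.4, 173.7, 16.4]
tcp_rot: [[0.968, -0.25, -0.001], [-0.25, -0.968, -0.001], [-0.0, 0.001, -1.0]]
force: [0.6, 0.1, -1.8]
grip_width: 39.3
grip_force: 36.1
```

>>> {"fn": "send_rows", "kwargs": {
  "increments": [
    [0.0002,0,0,0,0,0,0],
    [0.0004,0,0,0,0,0,0],
    [0.0005,0,0,0,0,0,0],
    [0.0005,0,0,0,0,0,0]
  ]
}}

```text
time_s: 15.32
ee_pos: [550.9, 173.6, 16.4]
tcp_rot: [[0.968, -0.25, -0.001], [-0.25, -0.968, -0.001], [-0.0, 0.001, -1.0]]
force: [0.3, 0.5, -1.9]
grip_width: 39.2
grip_force: 36.1
```

>>> {"fn": "send_rows", "kwargs": {
  "increments": [
    [0.0002,0,0,0,0,0,0],
    [0.0004,0,0,0,0,0,0],
    [0.0004,0,0,0,0,0,0]
  ]
}}

```text
time_s: 15.57
ee_pos: [551.3, 173.5, 16.4]
tcp_rot: [[0.968, -0.25, -0.001], [-0.25, -0.968, -0.001], [-0.0, 0.001, -1.0]]
force: [-0.9, 0.1, -2.7]
grip_width: 39.0
grip_force: 36.1
```

>>> {"fn": "send_rows", "kwargs": {
  "increments": [
    [0.0002,0,0,0,0,0,0],
    [0.0004,0,0,0,0,0,0],
    [0.0004,0,0,0,0,0,0]
  ]
}}

```text
time_s: 15.82
ee_pos: [551.7, 173.4, 16.4]
tcp_rot: [[0.968, -0.25, -0.001], [-0.25, -0.968, -0.001], [-0.0, 0.001, -1.0]]
force: [0.2, 0.1, -1.2]
grip_width: 39.5
grip_force: 36.1
```

>>> {"fn": "send_rows", "kwargs": {
  "increments": [
    [0.0002,0,0,0,0,0,0],
    [0.0003,0,0,0,0,0,0],
    [0.0003,0,0,0,0,0,0]
  ]
}}

```text
time_s: 16.07
ee_pos: [551.9, 173.4, 16.4]
tcp_rot: [[0.968, -0.25, -0.001], [-0.25, -0.968, -0.001], [-0.0, 0.001, -1.0]]
force: [-0.9, 0.1, -1.2]
grip_width: 39.2
grip_force: 36.2
```

>>> {"fn": "send_rows", "kwargs": {
  "increments": [
    [0.0002,0,0,0,0,0,0],
    [0.0003,0,0,0,0,0,0],
    [0.0003,0,0,0,0,0,0]
  ]
}}

```text
time_s: 16.32
ee_pos: [551.8, 173.4, 16.3]
tcp_rot: [[0.968, -0.25, -0.001], [-0.25, -0.968, -0.001], [-0.001, 0.001, -1.0]]
force: [-2.6, 1.2, 1.1]
grip_width: 39.3
grip_force: 36.3
```

The fence is just being touched. One more small push will confirm it.

>>> {"fn": "send_rows", "kwargs": {
  "increments": [
    [0.0002,0,0,0,0,0,0],
    [0.0003,0,0,0,0,0,0],
    [0.0003,0,0,0,0,0,0]
  ]
}}

```text
time_s: 16.57
ee_pos: [551.9, 173.3, 16.3]
tcp_rot: [[0.968, -0.25, -0.002], [-0.25, -0.968, -0.001], [-0.001, 0.001, -1.0]]
force: [-5.5, 1.9, 2.4]
grip_width: 39.0
grip_force: 36.5
```

>>> {"fn": "send_rows", "kwargs": {
  "increments": [
    [0,0,0.0002,0,0,0,0],
    [0,0,0.0003,0,0,0,0],
    [0,0,0.0003,0,0,0,0]
  ]
}}

```text
time_s: 16.82
ee_pos: [551.9, 173.3, 16.3]
tcp_rot: [[0.968, -0.25, -0.002], [-0.25, -0.968, -0.001], [-0.001, 0.001, -1.0]]
force: [-6.7, 0.8, 5.3]
grip_width: 39.0
grip_force: 36.8
```

>>> {"fn": "send_rows", "kwargs": {
  "increments": [
    [0,0,0,0,0,0,0.5],
    [0,0,0,0,0,0,0.6],
    [0,0,0,0,0,0,0.7],
    [0,0,0,0,0,0,0.75],
    [0,0,0,0,0,0,0.75],
    [0,0,0,0,0,0,0.75]
  ]
}}

```text
time_s: 17.32
ee_pos: [552.7, 173.2, 16.1]
tcp_rot: [[0.968, -0.25, -0.0], [-0.25, -0.968, -0.001], [-0.0, 0.001, -1.0]]
force: [0.0, 0.3, -0.3]
grip_width: 63.9
grip_force: 0.0
```

>>> {"fn": "send_rows", "kwargs": {
  "increments": [
    [0,0,-0.005,0,0,0,0.75],
    [0,0,-0.015,0,0,0,0.75],
    [0,0,-0.03,0,0,0,0.75],
    [0,0,-0.05,0,0,0,0.75],
    [0,0,-0.07,0,0,0,0.75],
    [0,0,-0.085,0,0,0,0.75],
    [0,0,-0.095,0,0,0,0.75],
    [0,0,-0.1,0,0,0,0.75],
    [0,0,-0.1,0,0,0,0.75]
  ]
}}

```text
time_s: 18.07
ee_pos: [553.2, 173.4, 117.3]
tcp_rot: [[0.968, -0.25, 0.001], [-0.25, -0.968, -0.001], [0.001, 0.0, -1.0]]
force: [0.4, -0.3, -0.0]
grip_width: 64.3
grip_force: 0.0
```

```bash
python3 - <<'E'
from h import *
p,d=snapshot("wrist");s=observe();print(s["time_s"],s["ee_pos"],s["force"],s["grip_width"])
cv2.imwrite("pics/w7.png",cv2.resize(p[60:360,200:440,::-1],None,fx=2,fy=2,interpolation=cv2.INTER_CUBIC))
E
```

```text
18.1167 [552.68130033 173.29907973 116.31628354] [0.65443323 0.48148216 0.06627072] 63.87560240025447
```

View pics/w7.png

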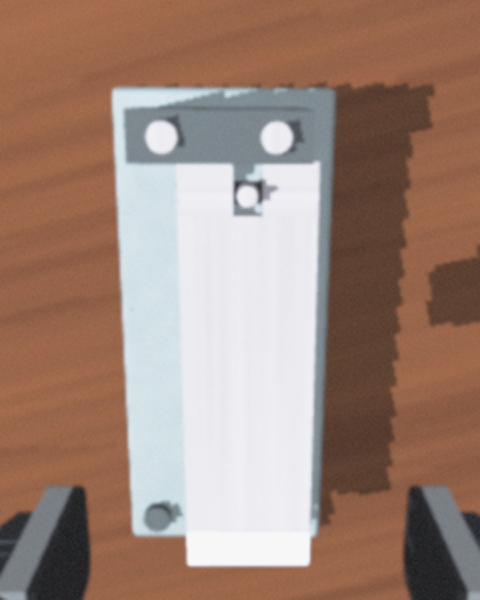

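The blade lies square against the fence with the pin in its notch at (247,196), and the gripper is clear.

```bash
python3 -c "
from station import *
print(hand_in())"
```

```text
the job is handed in; nothing more can be done
None
```

The job is handed in: the blade lies flat on the bed against the fence with the pin in its notch, released, and the drill, bin and lamp switch were left alone; no verdict came back from the judge.

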